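Close the date tin with its double lid and lift the outer cover off for washing

TASK

The open tin of dates is to be closed on its serving mat, and its green outer cover goes to the wash. First slide the tin along the counter, without lifting it, until its whole foot is on the round blue mat; then pick up the two nested lids together (the wooden knob of the inner lid carries both), lower them without dropping them onto the tin so that the inner lid is fully home and let go of the knob; then take the green outer cover (the collar is its grip) and lift it off alone until its rim is above the top of the knob, the inner lid staying fully seated in the tin. Finish while still holding the cover up, still, in the gripper, with the tin still wholly on the mat and the dish and everything else left where it was.

Things in the scene. Friction and masses are not known exactly. Their poses are not given: they have to be found in the camera images.
- tin: open round aluminium tin with brown dates in the bottom, outer diameter 100, height 70, wall 3 (mouth 94), at least 35 deep above the dates, about 0.4 kg; slides on the marble. Origin: centre of its underside, z up. Wider than most grippers open; push it from behind at about half height
- mat: thin flat round blue mat 140 in diameter, fixed to the counter, practically flush (1 mm, things slide over it freely). Origin: its centre on the counter. The 100 mm foot of the tin is wholly on it when the centres are within 20
- dish: white ceramic dish, diameter 160, rim 14 high, floor 8 above the counter; the nested lids stand in its middle at the start. Origin: centre of its underside. Tin and dish start on opposite sides (left, right) of the mat, either way round. Loose; must stay where it is (within 30)
- inner_lid: inner lid, 0.18 kg: black plug 87 wide, 12 deep, bevelled foot; steel flange 102 wide at z 12 to 16, which rests on the tin's rim; wooden knob 20 in diameter on the axis, z 16 to 76. Origin: centre of the plug's underside, z up. The knob passes through the cover's collar and stands 32 above it; lifting by the knob carries the cover too. Fully home, this origin is 58 above the tin's
- outer_lid: green plastic cover, 0.12 kg: skirt 115 wide (inside 109); top plate at z 12 to 16; round collar (its grip) on the axis, 48 wide, 36 inside, z 16 to 40, open for the knob (8 play all round). Origin: centre of the skirt's lower rim, z up. Nested it rests loose on the flange, this origin 4 above the inner lid's. Lifting by the collar lifts the cover alone
- orange_cup: bystander: orange plastic spill-proof cup with white cap, 76 wide, 119 high; origin centre of underside
- measuring_cup: bystander: aluminium measuring cup, 72 wide, 55 high, with a flat handle reaching 108 along its own +y; origin centre of underside
- honey_jar: bystander: amber honey jar with brass cap, 64 wide, 95 high; origin centre of underside
- wooden_spoon: bystander: wooden spoon, 240 long along its own x, lying on the counter; origin near its middle
- sugar_bowl: bystander: blue ceramic bowl, 90 wide, 50 high; origin centre of underside
- egg_timer: bystander: red egg timer, 60 wide, 50 high; origin centre of underside
Mind the look-alikes: they are no part of the job. What is shaped like the tin but red is not meant.

How it is judged:
By the outcome, as a careful person would: the job done as asked, in the order asked, and still so for the second after the job is handed in, while the arm keeps its last pose, push and grip.
It also fails if it takes over 72 s, if anything falls off the work surface, if the arm or the gripper's body presses on something with over 40 N, if the wrist force passes 120 N, or if a joint passes its speed limit or range.

ROBOT

A 6-joint arm with a two-finger parallel gripper is mounted at the origin on the work surface. World frame = base frame: x ahead of the robot, y to its left, z up, the work surface at z = 0. Lengths are in m, angles in rad, forces in N, time in s.
With the tool pointing down it reaches from about 0.275 to 1 m from the base axis. Payload 8.4 kg.
Tool frame: the origin (TCP) lies on the centre line of the jaws, within the pads' length; the fingertips stand 17 mm ahead of it and the grasp point (between the pads) lies 2 mm behind it (bot.tcp_to_tips is the y of the fingertips in the tool frame, in m); y points along the fingers, z is the direction in which the jaws open and shut, and the axes are right-handed (so a half turn about y gives the same grasp; the last joint's range is limited). The gripper opens to 85 mm and grips with 20 to 120 N. Pads are 22 mm wide; open, the fingers measure 114 mm over their backs; the gripper's body (76 mm by 85 mm) begins 54 mm behind the grasp point. The pads swing forward as they close: fully open they stand 13 mm farther back than shut.
Start: joints at [1.323, 0.353, 1.633, -0, 1.155, -0.002], TCP at [0.152, 0.606, 0.248] pointing down, gripper open.
Joint ranges: [-2.63, 2.63], [-0.92, 2.1], [0.06, 2.66], [-1.3, 4.44], [0, 2.69], [-3.02, 3.02]. Speed limits (rad/s): [2.22, 2.22, 2.79, 3.14, 3.14, 3.14].

INTERFACE

Orientations are given as a unit quaternion [x, y, z, w].
In Python, from workcell import bot, hand, kinematics, get_obs, vision, hand_in gives the robot as it stands. The module is installed in compiled form; this text tells all that it offers. Calls block until the motion is done:
- bot.reach(position, orientation): joint-space move of the TCP to a pose.
- bot.servo_line(position, ori=None, velocity=0.15): straight line of the TCP; ori=None keeps the orientation; velocity is the mean speed in m/s.
- bot.goto_joints(angles): joint-space move.
- hand.move_gripper(opening, strength=None): finger opening in m; strength is the grip in N (None keeps the last); returns when the fingers have stopped.
- bot.dwell(seconds).
- kinematics.solve_ik(position, orientation): joint angles nearest the present ones, or None.
- get_obs(): the state.
- vision.read_camera(name): name is "scene" or "top"; returns a dict with "frame" (400x640x3 uint8, red, green, blue), "intrinsics" (3x3 intrinsics, pixels), "view" (4x4, takes a point from world to camera coordinates). Camera axes: x right, y down, z forward; pixel columns grow to the right and rows downward; lengths in m; the calibration is good to about 2 mm. A picture is of the moment at which its call begins. There is no depth.
A pose or a line that the arm cannot do raises bot.IKError and nothing moves.
- hand_in(): hands the job in, once; it reports no verdict.
The state is a dict: "time_s": time; "joint_pos": joint angles; "joint_vel": joint speeds; "joint_efforts": joint torques, N m; "position": TCP position; "orientation": TCP orientation; "wrist_force": force on the tool from outside, world axes, zero at the start; "ft_torque": the same for the moment, N m; "gripper_width": finger opening in m.
Only numpy, scipy, OpenCV 4.12 (cv2) and the standard library are available. Lean on these libraries where they do the work, as an engineer would, in place of code of your own. Each camera call takes 0.05 s, during which the arm holds its last target. There are 200 camera calls.

## Working session

There is one attempt and no reset: what is moved stays moved. The work goes in short steps, each a Python script; the robot and the scene stay as the last script left them, time stands still between calls to the robot, and variables do not carry over. Pictures are saved under pics/ and viewed, about 8 in all and at most 12, crops included, and the job is handed in when it is done.

```bash
mkdir -p pics
python3 - <<'E'
from workcell import bot, hand, kinematics, get_obs, vision
import cv2, numpy as np
o=get_obs();print(o, bot.tcp_to_tips)
for n in ("scene","top"):
    c=vision.read_camera(n);cv2.imwrite(f"pics/{n}0.png",c["frame"][:,:,::-1]);print(n,c["intrinsics"],c["view"])
E
```

```text
{'time_s': 0.0, 'joint_pos': array([ 1.32261595e+00,  3.53657468e-01,  1.63413778e+00, -1.22493966e-05,
        1.15523532e+00, -2.43802067e-03]), 'joint_vel': array([ 0.00093466, -0.00038423,  0.00064254,  0.00196859,  0.00126196,
       -0.00103917]), 'joint_efforts': array([ 1.94184533e-03, -6.05264354e+01, -3.42069733e+01,  1.34218335e-04,
        9.45371023e-03, -1.94766324e-05]), 'position': array([0.15195974, 0.60576412, 0.2475543 ]), 'orientation': array([ 0.70228071, -0.08672244,  0.08660322, -0.70127093]), 'wrist_force': array([0.04089106, 0.49957282, 0.77809691]), 'ft_torque': array([-0.00385478, -0.03964669,  0.06621375]), 'gripper_width': 0.08530428542461843} 0.017
scene [[509.65884459   0.         322.68431854]
 [  0.         509.65884459 203.05115616]
 [  0.           0.           1.        ]] [[ 0.47869657  0.87773071 -0.02093805 -0.25600609]
 [ 0.59158769 -0.34007794 -0.73100684 -0.26494378]
 [-0.64874772  0.33754377 -0.68204883  1.64784814]
 [ 0.          0.          0.          1.        ]]
top [[509.95817586   0.         320.66451803]
 [  0.         509.95817586 202.26226691]
 [  0.           0.           1.        ]] [[ 4.15082530e-03 -9.99888472e-01 -1.43462469e-02  1.47275103e-02]
 [-9.81257235e-01 -1.30867997e-03 -1.92698018e-01  4.89197945e-01]
 [ 1.92657752e-01  1.48772144e-02 -9.81153229e-01  1.49089299e+00]
 [ 0.00000000e+00  0.00000000e+00  0.00000000e+00  1.00000000e+00]]
```

View pics/top0.png

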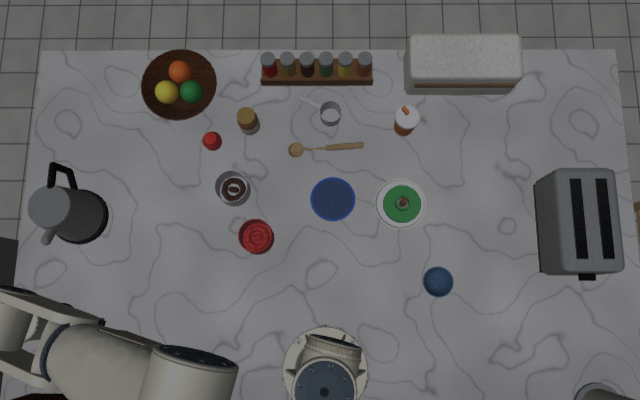

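View pics/scene0.png

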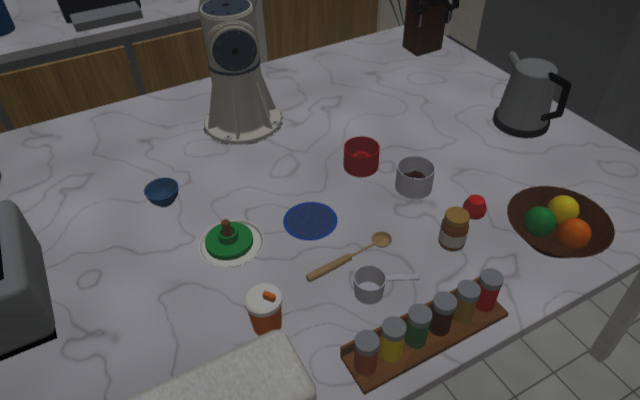

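```bash
cat > h.py <<'E'
import numpy as np, cv2
from workcell import bot, hand, kinematics, get_obs, vision
def ray(c,px,z):
    V=np.array(c["view"]);R,t=V[:3,:3],V[:3,3];o=-R.T@t
    d=R.T@np.linalg.inv(c["intrinsics"])@[px[0],px[1],1]
    return (o+d*(z-o[2])/d[2])[:2]
def proj(c,P):
    V=np.array(c["view"]);q=np.atleast_2d(P)@V[:3,:3].T+V[:3,3];q=q@np.array(c["intrinsics"]).T
    return q[:,:2]/q[:,2:]
def circ(xy,r,z):
    a=np.linspace(0,2*np.pi,73);return np.c_[xy[0]+r*np.cos(a),xy[1]+r*np.sin(a),0*a+z]
def blob(c,lo,hi,box):
    x0,y0,x1,y1=box;h=cv2.cvtColor(c["frame"],cv2.COLOR_RGB2HSV)
    m=np.zeros(h.shape[:2],np.uint8);m[y0:y1,x0:x1]=cv2.inRange(h,lo,hi)[y0:y1,x0:x1]
    n,l,s,ce=cv2.connectedComponentsWithStats(m);k=1+np.argmax(s[1:,4]);
    cn=cv2.findContours((l==k).astype(np.uint8),0,cv2.CHAIN_APPROX_NONE)[0];cn=max(cn,key=cv2.contourArea)
    return cn[:,0,:].astype(float), s[k,4]
def fitcirc(c,pts,z):  # contour->plane, circle fit through hull
    P=np.array([ray(c,p,z) for p in cv2.convexHull(pts.astype(np.float32))[:,0]],np.float32)
    A=np.c_[2*P,np.ones(len(P))];s=np.linalg.lstsq(A,(P**2).sum(1),rcond=None)[0]
    return s[:2],np.sqrt(s[2]+s[0]**2+s[1]**2)
def overlay(c,circs,box,k,name):
    im=cv2.resize(c["frame"][:,:,::-1],None,fx=k,fy=k,interpolation=cv2.INTER_CUBIC)
    for xy,r,z,col in circs:
        cv2.polylines(im,[np.int32((proj(c,circ(xy,r,z))+.5)*k)],True,col,1)
    x0,y0,x1,y1=[v*k for v in box];im=im[y0:y1,x0:x1]
    if name: cv2.imwrite(name,im)
    return im
E
python3 - <<'E'
from h import *
t=vision.read_camera("top");s=vision.read_camera("scene")
for c,b,g in((t,(300,170,365,230),(370,175,430,230)),(s,(275,195,345,245),(195,210,265,265))):
    p,a=blob(c,(105,100,30),(130,255,255),b);mc=fitcirc(c,p,.001);print("mat",mc,a)
    p,a=blob(c,(50,80,20),(85,255,255),g);print("cover",fitcirc(c,p,.024),fitcirc(c,p,.028),a)
    p,a=blob(c,(0,0,100),(180,60,255),g);
tin=ray(t,(233,187),.07);print("tin",tin)
t1=ray(s,(415,167),.07);print("tin s",t1)
print("knob top",ray(t,(403,200),.084),ray(s,(226,221),.084)); print("red",ray(t,(257,234),.07))
C=lambda tt:[(tt,.05,.07,(0,255,0)),(tt,.05,0,(0,255,255))]
d=ray(t,(401,203),.014);print('dish',d)
D=[(d,.08,.014,(0,0,255))]
a=overlay(t,C(tin)+D,(200,150,440,260),3,None)
b=overlay(s,C(tin)+D,(190,130,450,270),3,None)
w=min(a.shape[1],b.shape[1])
cv2.imwrite("pics/o1.png",cv2.resize(np.vstack([a[:,:w],b[:,:w]]),(576,600)))
E
```

```text
mat (array([ 0.51016687, -0.01950997]), np.float64(0.06899302349590238)) 1527
cover (array([ 0.49079934, -0.23119157]), np.float64(0.05644931174743681)) (array([ 0.49002174, -0.23060617]), np.float64(0.05630205217493867)) 964
mat (array([ 0.50859753, -0.02371221]), np.float64(0.06865336390266777)) 1607
cover (array([ 0.49236099, -0.2350486 ]), np.float64(0.05962661305451726)) (array([ 0.49616153, -0.23587701]), np.float64(0.05936183058183949)) 1294
tin [0.53104836 0.2787451 ]
tin s [0.53422256 0.28018427]
knob top [ 0.48912672 -0.22654901] [ 0.48964212 -0.23158632]
red [0.38937275 0.20265636]
dish [ 0.49378729 -0.2305971 ]
```

View pics/o1.png

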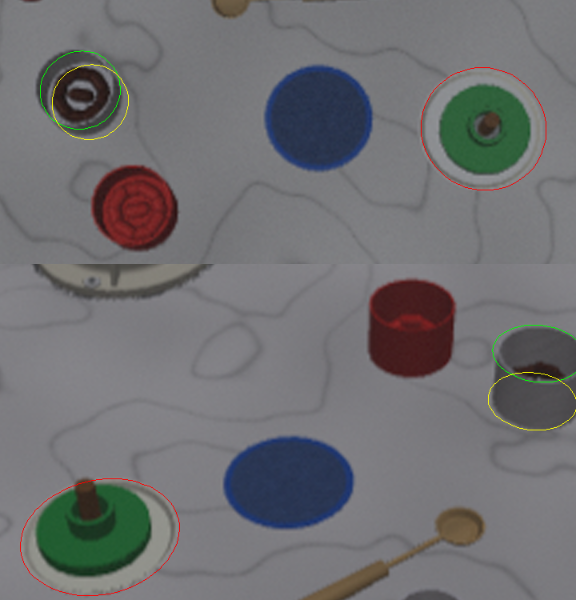

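```bash
cat >> h.py <<'E'
from scipy.spatial.transform import Rotation as Ro
def down(ax):  # tool pointing down, jaws opening along ax (2-vector)
    z=np.r_[np.array(ax)/np.linalg.norm(ax),0];y=np.array([0,0,-1.]);best=None
    for s in(1,-1):
        q=Ro.from_matrix(np.c_[np.cross(y,s*z),y,s*z]).as_quat();yield q
def pick(p,ax):
    j0=get_obs()["joint_pos"];c=[(np.abs(j-j0).max(),q) for q in down(ax) if (j:=kinematics.solve_ik(p,q)) is not None]
    return min(c,key=lambda v:v[0])[1]
def st(m=""):
    o=get_obs();print(m,round(o["time_s"],2),o["position"].round(4),o["wrist_force"].round(1),round(o["gripper_width"],4))
E
python3 - <<'E'
from h import *
T=np.array([.532,.279]);M=np.array([.509,-.0215]);u=(M-T)/np.linalg.norm(M-T);n=[-u[1],u[0]]
hand.move_gripper(.06,30)
b=T-u*.085
q=pick([*b,.2],n);print(u,q,kinematics.solve_ik([*b,.2],q).round(2))
bot.reach([*b,.2],q);st()
bot.servo_line([*b,.04],None,.2);st()
for d in(.06,.15,.25):
    pass
bot.servo_line([*(T-u*.045),.04],None,.06);st("contact")
bot.servo_line([*(M-u*.062),.04],None,.10);st("pushed")
t=vision.read_camera("top");s=vision.read_camera("scene")
C=[(M,.05,.07,(0,255,0)),(M,.07,.001,(0,255,255))]
a=overlay(t,C,(270,150,400,240),5,None);b=overlay(s,C,(250,150,380,260),5,None)
cv2.imwrite("pics/o2.png",cv2.resize(np.vstack([a,b]),(390,600)))
E
```

```text
[-0.07631589 -0.99708369] [-0.48054243  0.51872823 -0.51872823  0.48054243] [ 0.59  0.44  1.62 -0.    1.08  0.67]
 2.25 [0.5379 0.3647 0.2002] [-0.2 -0.7 -0.4] 0.0601
 3.2 [0.5391 0.3644 0.0411] [-0.3 -1.1  0.1] 0.06
contact 4.02 [0.5353 0.3235 0.0399] [-0.2 -0.1  0.4] 0.0602
pushed 7.01 [0.5137 0.0405 0.04  ] [ 0.5  1.  -1.7] 0.0601
```

View pics/o2.png

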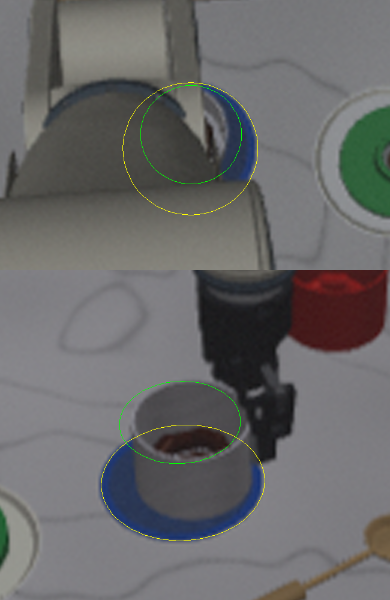

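Run:
```python
from h import *
T=np.array([.532,.279]);M=np.array([.509,-.0215]);u=(M-T)/np.linalg.norm(M-T)
bot.servo_line([*(M-u*.051),.04],None,.06);bot.dwell(.2);st("pushed")
p=get_obs()["position"][:2];print("tin est",p+u*.051)
bot.servo_line([*(M-u*.09),.04],None,.1)
bot.servo_line([*(M-u*.09),.2],None,.25)
K=np.array([.4905,-.230])
q=pick([*K,.2],[0.3,1]);bot.reach([*K,.2],q);st()
print(get_obs()["joint_pos"].round(2))
t=vision.read_camera("top");s=vision.read_camera("scene")
np.savez("v.npz",t=t["frame"],s=s["frame"])
C=[(M,.05,.07,(0,255,0)),(M,.07,.001,(0,255,255)),(K,.01,.084,(255,0,255)),(K,.0575,.024,(0,0,255))]
a=overlay(t,C,(290,150,440,240),5,None);b=overlay(s,C,(200,150,350,270),5,None)
cv2.imwrite("pics/o3.png",cv2.resize(np.vstack([a,b]),(428,600)))
```

```text
pushed 7.64 [0.5129 0.0293 0.04  ] [-0.1 -0.4 -0.1] 0.0601
tin est [ 0.50902763 -0.02152975]
 10.12 [ 0.4902 -0.2293  0.199 ] [0.  0.6 0.1] 0.0602
[-0.44  0.28  1.86  0.    1.    1.42]
```

View pics/o3.png

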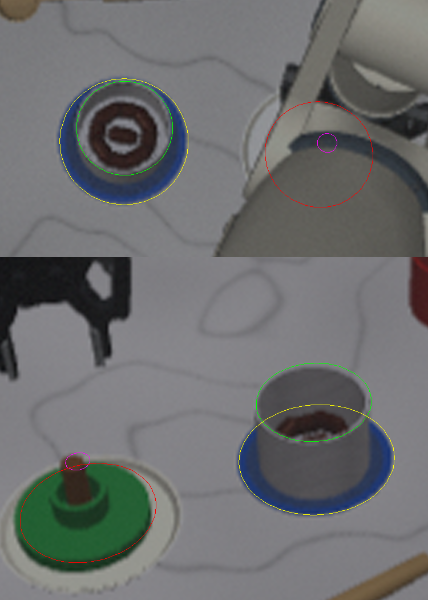

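Run:
```python
from h import *
K=np.array([.4905,-.230]);z=.073
bot.servo_line([*K,z+.03],None,.2)
bot.servo_line([*K,z],None,.05);st("down")
hand.move_gripper(.0,20);st("sq1");hand.move_gripper(.06)
q=pick([*K,z+.04],[1,-.3]);bot.servo_line([*K,z+.03],None,.15);bot.reach([*K,z+.03],q);bot.servo_line([*K,z],None,.1)
hand.move_gripper(.0,20);st("sq2");hand.move_gripper(0,50);bot.dwell(.2);st("grip")
p=get_obs()["position"]
bot.servo_line([*K,z+.03],None,.05);bot.dwell(.2);st("lift")
bot.servo_line([*K,z+.105],None,.15)
M=np.array([.509,-.0215])
bot.servo_line([*M,z+.105],None,.12);bot.dwell(.3);st("over")
t=vision.read_camera("top");s=vision.read_camera("scene")
zo=.008+.105
C=[(M,.05,.07,(0,255,0)),(M,.07,.001,(0,255,255)),(M,.01,zo+.076,(255,0,255)),(M,.0575,zo+.004,(0,0,255)),(M,.024,zo+.044,(0,0,255))]
a=overlay(t,C,(270,150,400,240),5,None);b=overlay(s,C,(250,130,380,260),5,None)
cv2.imwrite("pics/o4.png",cv2.resize(np.vstack([a,b]),(355,600)))
```

```text
down 11.61 [ 0.4905 -0.23    0.0729] [-0.2 -0.7  0.4] 0.0601
sq1 12.05 [ 0.4907 -0.2303  0.0733] [-0.8 -2.3  1.8] 0.019
sq2 15.16 [ 0.491  -0.2302  0.0735] [ 1.9 -0.4  2. ] 0.0192
grip 15.57 [ 0.4911 -0.2302  0.0736] [ 0.6 -0.9  5.8] 0.0183
lift 16.52 [ 0.4903 -0.2299  0.1027] [-0.1  0.2 -3.3] 0.0185Traceback (most recent call last):
  File "<stdin>", line 12, in <module>
workcell.IKError: the arm cannot follow that straight line within its joint ranges
```

Run:
```python
from h import *
st();j=get_obs()["joint_pos"];print(j.round(2))
for ax in ([1,-.3],[1,0],[1,.3],[1,.6],[1,1],[0,1]):
    for q in down(ax):
        s=kinematics.solve_ik([.509,-.0215,.178],q);print(ax,None if s is None else (s-j).round(2))
```

```text
17.18 [ 0.4901 -0.2298  0.1774] [ 0.3 -0.9 -3.1] 0.0183
[-0.44  0.31  1.88 -0.    0.96  2.99]
[1, -0.3] [ 0.4  -0.05  0.07  0.   -0.02 -2.75]
[1, -0.3] [ 0.4  -0.05  0.07  0.   -0.02 -5.89]
[1, 0] [ 0.4  -0.05  0.07  0.   -0.02 -3.04]
[1, 0] None
[1, 0.3] [ 0.4  -0.05  0.07  0.   -0.02 -3.33]
[1, 0.3] [ 0.4  -0.05  0.07  0.   -0.02 -0.19]
[1, 0.6] [ 0.4  -0.05  0.07  0.   -0.02 -3.58]
[1, 0.6] [ 0.4  -0.05  0.07  0.   -0.02 -0.44]
[1, 1] [ 0.4  -0.05  0.07  0.   -0.02 -3.82]
[1, 1] [ 0.4  -0.05  0.07  0.   -0.02 -0.68]
[0, 1] [ 0.4  -0.05  0.07  0.   -0.02 -4.61]
[0, 1] [ 0.4  -0.05  0.07  0.   -0.02 -1.47]
```

Run:
```python
from h import *
M=np.array([.509,-.0215]);z=.073
q=pick([*M,z+.105],[1,.6])
bot.servo_line([*M,z+.105],q,.12);bot.dwell(.3);st("over")
t=vision.read_camera("top");s=vision.read_camera("scene")
zo=.008+.105
C=[(M,.05,.07,(0,255,0)),(M,.07,.001,(0,255,255)),(M,.01,zo+.076,(255,0,255)),(M,.0575,zo+.004,(0,0,255)),(M,.024,zo+.044,(0,0,255))]
a=overlay(t,C,(270,150,400,240),5,None);b=overlay(s,C,(250,130,380,260),5,None)
cv2.imwrite("pics/o4.png",cv2.resize(np.vstack([a,b]),(355,600)))
```

```text
over 19.37 [ 0.509  -0.0217  0.178 ] [ 0.3  0.1 -2.4] 0.0184
```

View pics/o4.png

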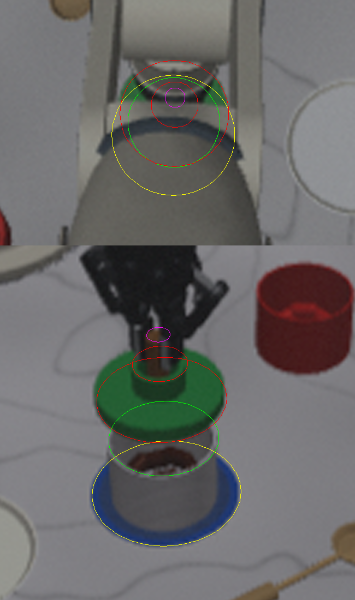

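Run:
```python
from h import *
M=np.array([.509,-.0215])
bot.servo_line([*M,.142],None,.08);st("near")
z=.142
while z>.1225:
    z-=.002;bot.servo_line([*M,z],None,.03);st()
    if get_obs()["wrist_force"][2]>4: break
```

```text
near 20.07 [ 0.5091 -0.0215  0.1419] [ 1.   0.6 -2.9] 0.0181
 20.32 [ 0.5092 -0.0215  0.1403] [ 0.3 -1.2 -3.1] 0.0184
 20.57 [ 0.5089 -0.0215  0.138 ] [ 0.2  0.1 -2.5] 0.0183
 20.82 [ 0.5089 -0.0215  0.1359] [ 0.2 -0.2 -3.3] 0.0182
 21.07 [ 0.5089 -0.0215  0.1339] [-0.2 -0.2 -3.2] 0.0182
 21.32 [ 0.5089 -0.0215  0.1318] [-0.4  0.6 -2.4] 0.0186
 21.57 [ 0.5089 -0.0215  0.1299] [ 0.  -0.8 -3.3] 0.0182
 21.82 [ 0.5089 -0.0215  0.1279] [-0.3 -0.1 -3.6] 0.0182
 22.07 [ 0.5089 -0.0215  0.1259] [ 0.5  0.2 -2.8] 0.0188
 22.32 [ 0.5089 -0.0215  0.1239] [-0.6  0.2 -3. ] 0.0184
 22.57 [ 0.5092 -0.0215  0.1235] [-6.   1.3 16.6] 0.0184
```

Run:
```python
from h import *
M=np.array([.509,-.0215])
bot.servo_line([*M,.1235],None,.03);bot.dwell(.2);st("relax")
hand.move_gripper(.068,30);bot.dwell(.2);st("open")
z=.1235
bot.servo_line([*M,.104],None,.05);st()
bot.servo_line([*M,.0995],None,.02);st("at collar")
hand.move_gripper(0,30);bot.dwell(.3);st("grip")
bot.servo_line([*M,.1095],None,.03);bot.dwell(.3);st("lift10")
t=vision.read_camera("top");s=vision.read_camera("scene")
C=[(M,.051,.075,(255,255,0)),(M,.07,.001,(0,255,255)),(M,.01,.135,(255,0,255))]
a=overlay(t,C,(270,150,400,240),5,None);b=overlay(s,C,(250,130,380,260),5,None)
cv2.imwrite("pics/o5.png",cv2.resize(np.vstack([a,b]),(355,600)))
```

```text
relax 23.02 [ 0.5093 -0.0215  0.1236] [-0.2  0.4  1.6] 0.0184
open 23.75 [ 0.509  -0.0215  0.1235] [-0.2  0.3  0.3] 0.0681
 24.29 [ 0.5088 -0.0215  0.1036] [-0.6  0.  -0.5] 0.0679
at collar 24.67 [ 0.509  -0.0215  0.0995] [-0.  -0.5  0.2] 0.0677
grip 25.28 [ 0.5092 -0.0215  0.0999] [-1.5  0.5  6.6] 0.047
lift10 26.07 [ 0.5089 -0.0215  0.1094] [-0.4  0.1 -2. ] 0.0467
```

View pics/o5.png

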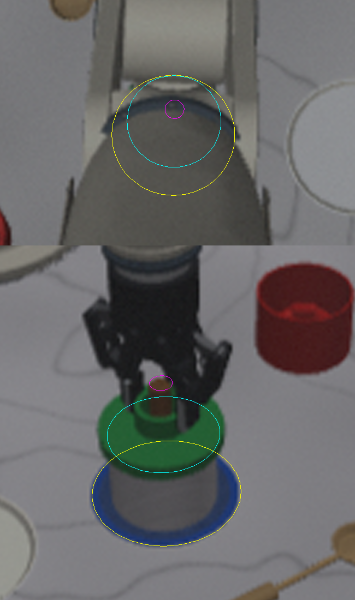

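Run:
```python
from h import *
M=np.array([.509,-.0215])
hand.move_gripper(0,40)
bot.servo_line([*M,.15],None,.05);st()
bot.servo_line([*M,.199],None,.06);bot.dwell(1.0);st("up")
print(np.mean([(bot.dwell(.05),get_obs()["wrist_force"])[1] for _ in range(10)],0))
t=vision.read_camera("top");s=vision.read_camera("scene")
C=[(M,.051,.075,(255,255,0)),(M,.07,.001,(0,255,255)),(M,.01,.135,(255,0,255)),(M,.0575,.162,(0,0,255))]
b=overlay(s,C,(150,110,470,310),5,None)
cv2.imwrite("pics/o6.png",cv2.resize(b,(800,500)))
```

```text
27.34 [ 0.5088 -0.0215  0.1498] [-0.6 -0.9 -0.5] 0.0465
up 29.31 [ 0.509  -0.0215  0.199 ] [ 0.5  0.5 -1.8] 0.0465
[-0.41489269 -0.08585656 -1.32218801]
```

View pics/o6.png

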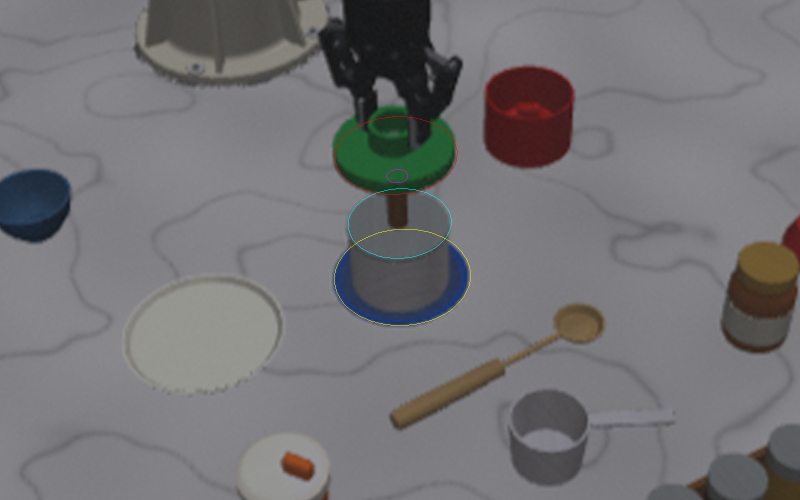

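```bash
python3 -c "
from h import *
from workcell import hand_in
st();hand_in()"
```

```text
29.91 [ 0.509  -0.0215  0.199 ] [-0.5 -0.2 -1.3] 0.0466
the job is handed in; nothing more can be done
```

The job is done and handed in at 29.9 s: the tin is closed on the mat and the arm is holding the green cover up and still. `hand_in()` gave no verdict, so this rests on my own checks.

- **Tin:** I slid it along the counter with both fingers cradling its side until it was centred on the mat. It is within about 2 mm of the mat's centre, where 20 mm is allowed.
- **Lids:** I gripped the knob, squeezing it from two directions to centre it, and carried both lids to the tin. They went in without resistance. The tool stopped at z = 0.1235 m, where I had calculated 0.124 m for fully home, with a firm stop of about 17 N. Then I let go of the knob.
- **Cover:** I gripped the collar and lifted it straight up by about 99 mm. The wrist now carries about 1.3 N, which is the cover alone. Its rim is at about 0.16 m, above the knob top at about 0.135 m.
- **Last picture:** The inner lid's flange is on the tin's rim, and the tin is wholly on the mat. The dish and the bystanders in view look unmoved.

**Disagreements and one failure:**
- **Cameras:** They differed by about 4–5 mm in y, so I used the mean.
- **View:** The arm hid the tin from the top camera at the end, so the final check used the scene camera only.
- **Carry move:** My first carrying move was refused because of the last joint's range. Nothing moved, and I turned the wrist while carrying instead.

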